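# Seat the leaf die, tap out the loose hold-down bolt and hold its cap open

### The job

Get the green chasing bed ready for hammering the next leaf: seat the aluminium leaf die flat and square at the bottom of the bed's pocket and let go of it, then lightly tap the caps of the three hold-down bolts from above, one after the other from the robot's left to its right, to find the loose one, which gives under the tap. Lift the cap of the loose bolt more than halfway open and finish holding it there with the gripper, so that I can get a key on the bolt: the sprung cap shuts if you let go. Leave the other two caps shut, and leave the petal die, the hammer and the wire spool where they are.

Things in the scene. Friction and masses are not known exactly. Their poses are not given: they have to be found in the camera images.
- bed: chasing bed: green cast plate fixed to the bench, 205 (x) by 270 (y) by 20 mm thick, plus a 12 mm foot along each side. Origin on the bench under the plate, 12.5 mm beyond (bed +x) the plate's middle; bed x points roughly away from the robot (yaw within 0.25), bed y to the robot's left. A steel cleat bar (26 mm high) holds the edge nearest the robot, three bolts the far edge
- bed_pocket (a point): middle of the floor of the bed's rectangular pocket, 10 mm above the bench and 10 mm below the bed's top face. The pocket is 60 mm along bed x and 114 mm along bed y, straight walls with a 2 mm chamfer round the mouth; it lies at bed x = -35 mm, y = 0
- die: loose leaf die: aluminium block 56 mm (its x) by 110 mm (its y) by 22 mm high with a raised brass leaf (3 mm, look only) on top; about 0.25 to 0.5 kg. Origin at the centre of its underside, z up; it starts flat on the bench, leaf up, left of the bed. It fits the pocket either way round, long side along bed y, and then stands 12 mm proud of the bed
- bolt_a: one of three alike hold-down bolts (the letter says nothing of its place), one loose, two tight. They stand in a row at bed x = 55 mm, bed y = +90, 0 and -90 mm, in any order. Origin on the bed's top face on the bolt's axis, 20 mm above the bench; axes like the bed's. Bolt head, washer and rubber bush (33 mm round) hide under an orange cap; at rest all are equally high
- cap_a (a joint): angle of bolt_a's hinged cap, rad: 0 shut, 1.6 fully open. Hinge line along bed y, 24 mm from the bolt's axis on the robot's side (bed -x), 28 mm above the bench; the free end, away from the robot, lifts and swings back towards the robot. A weak spring (about 0.7 N at the free end) shuts it when let go
- cap_a_top (a point): middle of the top of bolt_a's cap, over the bolt's axis, 42 mm above the bench: the place to tap. A tight bolt does not give when pushed down here; the loose one sinks, cap and all, by 4.5 mm (begins at about 1.5 N, bottoms at about 4 N) and springs back
- cap_a_grip (a point): point in bolt_a's cap to pinch, fingers either side: midway between its flat sides (32 mm apart along bed y), 34 mm from the hinge line towards the free end, 33 mm above the bench. The shut cap is 44 mm long (bed x), from 25 to 42 mm above the bench; a lip 8 mm long, 20 wide, 3 thick juts from the free end, its underside 26 mm above the bench
- bolt_b: one of three alike hold-down bolts (the letter says nothing of its place), one loose, two tight. They stand in a row at bed x = 55 mm, bed y = +90, 0 and -90 mm, in any order. Origin on the bed's top face on the bolt's axis, 20 mm above the bench; axes like the bed's. Bolt head, washer and rubber bush (33 mm round) hide under an orange cap; at rest all are equally high
- cap_b (a joint): angle of bolt_b's hinged cap, rad: 0 shut, 1.6 fully open. Hinge line along bed y, 24 mm from the bolt's axis on the robot's side (bed -x), 28 mm above the bench; the free end, away from the robot, lifts and swings back towards the robot. A weak spring (about 0.7 N at the free end) shuts it when let go
- cap_b_top (a point): middle of the top of bolt_b's cap, over the bolt's axis, 42 mm above the bench: the place to tap. A tight bolt does not give when pushed down here; the loose one sinks, cap and all, by 4.5 mm (begins at about 1.5 N, bottoms at about 4 N) and springs back
- cap_b_grip (a point): point in bolt_b's cap to pinch, fingers either side: midway between its flat sides (32 mm apart along bed y), 34 mm from the hinge line towards the free end, 33 mm above the bench. The shut cap is 44 mm long (bed x), from 25 to 42 mm above the bench; a lip 8 mm long, 20 wide, 3 thick juts from the free end, its underside 26 mm above the bench
- bolt_c: one of three alike hold-down bolts (the letter says nothing of its place), one loose, two tight. They stand in a row at bed x = 55 mm, bed y = +90, 0 and -90 mm, in any order. Origin on the bed's top face on the bolt's axis, 20 mm above the bench; axes like the bed's. Bolt head, washer and rubber bush (33 mm round) hide under an orange cap; at rest all are equally high
- cap_c (a joint): angle of bolt_c's hinged cap, rad: 0 shut, 1.6 fully open. Hinge line along bed y, 24 mm from the bolt's axis on the robot's side (bed -x), 28 mm above the bench; the free end, away from the robot, lifts and swings back towards the robot. A weak spring (about 0.7 N at the free end) shuts it when let go
- cap_c_top (a point): middle of the top of bolt_c's cap, over the bolt's axis, 42 mm above the bench: the place to tap. A tight bolt does not give when pushed down here; the loose one sinks, cap and all, by 4.5 mm (begins at about 1.5 N, bottoms at about 4 N) and springs back
- cap_c_grip (a point): point in bolt_c's cap to pinch, fingers either side: midway between its flat sides (32 mm apart along bed y), 34 mm from the hinge line towards the free end, 33 mm above the bench. The shut cap is 44 mm long (bed x), from 25 to 42 mm above the bench; a lip 8 mm long, 20 wide, 3 thick juts from the free end, its underside 26 mm above the bench
- petal_die: bystander: dark steel petal die, 60 x 60 x 22 mm block, right of the bed near the robot; origin at the centre of its underside
- hammer: bystander: chasing hammer, 240 mm long, lying right of the bed; origin on the bench under the tool
- spool: bystander: wire spool, 68 mm round, 38 mm high, upright on the bench left of and beyond the bed; origin at the centre of its underside
Mind the look-alikes: they are no part of the job. Leave any blue or pink look-alike of the die alone.

How it is judged:
On the way, in this order (a step that is already met when the one before it is completed fails the run):
1. the leaf die lies flat and square on the floor of the pocket, let go (horizontal distance between die and bed_pocket below 0.0035 m and z of die in the frame of bed_pocket below 0.002 m and angle between the x axis of die and the x axis of bed, either way round below 0.05 rad and angle between die's own z axis and vertical below 0.03 rad and contact force between the fingers and die below 0.1 N), for 0.2 s.
2. the leftmost cap is tapped from above, shut (((contact force between the fingers and bolt_a above 1.5 N and horizontal distance between the grasp point and cap_a_top below 0.03 m and value of joint cap_a below 0.1 rad and y of bolt_a in the frame of bed between 0.05 and 0.2 m) or (contact force between the fingers and bolt_b above 1.5 N and horizontal distance between the grasp point and cap_b_top below 0.03 m and value of joint cap_b below 0.1 rad and y of bolt_b in the frame of bed between 0.05 and 0.2 m) or (contact force between the fingers and bolt_c above 1.5 N and horizontal distance between the grasp point and cap_c_top below 0.03 m and value of joint cap_c below 0.1 rad and y of bolt_c in the frame of bed between 0.05 and 0.2 m))).
3. then the middle cap (((contact force between the fingers and bolt_a above 1.5 N and horizontal distance between the grasp point and cap_a_top below 0.03 m and value of joint cap_a below 0.1 rad and y of bolt_a in the frame of bed between -0.05 and 0.05 m) or (contact force between the fingers and bolt_b above 1.5 N and horizontal distance between the grasp point and cap_b_top below 0.03 m and value of joint cap_b below 0.1 rad and y of bolt_b in the frame of bed between -0.05 and 0.05 m) or (contact force between the fingers and bolt_c above 1.5 N and horizontal distance between the grasp point and cap_c_top below 0.03 m and value of joint cap_c below 0.1 rad and y of bolt_c in the frame of bed between -0.05 and 0.05 m))).
4. then the rightmost cap (((contact force between the fingers and bolt_a above 1.5 N and horizontal distance between the grasp point and cap_a_top below 0.03 m and value of joint cap_a below 0.1 rad and y of bolt_a in the frame of bed between -0.2 and -0.05 m) or (contact force between the fingers and bolt_b above 1.5 N and horizontal distance between the grasp point and cap_b_top below 0.03 m and value of joint cap_b below 0.1 rad and y of bolt_b in the frame of bed between -0.2 and -0.05 m) or (contact force between the fingers and bolt_c above 1.5 N and horizontal distance between the grasp point and cap_c_top below 0.03 m and value of joint cap_c below 0.1 rad and y of bolt_c in the frame of bed between -0.2 and -0.05 m))).
At the end, for the whole second after the job is handed in: the gripper's fingers hold the loose bolt's cap still, more than halfway open (over 0.8 rad); the other two caps are shut (under 0.1 rad); the die still lies in the pocket, within 3.5 mm of its middle, on the floor within 2 mm, square within 0.05 rad, not touched by the fingers (all of step 1 and value of joint cap_b above 0.8 rad and velocity of joint cap_b between -0.2 and 0.2 rad/s and contact force between the fingers and bolt_b above 0.2 N and value of joint each of cap_a, cap_c below 0.1 rad); the arm keeps its last pose, push and grip.
It fails at once if the cap of a tight bolt is lifted (over 0.35 rad) (value of joint any of cap_a, cap_c above 0.35 rad).
It fails at once if a cap is struck hard from above (over 40 N) ((contact force between the fingers and bolt_a above 40 N and z of the grasp point in the frame of cap_a_top above 0.016 m) or (contact force between the fingers and bolt_b above 40 N and z of the grasp point in the frame of cap_b_top above 0.016 m) or (contact force between the fingers and bolt_c above 40 N and z of the grasp point in the frame of cap_c_top above 0.016 m)).
It fails at once if the petal die, the hammer or the spool is shifted by over 30 mm (distance of any of petal_die, hammer, spool from where it was at the start of the episode above 0.03 m).
It also fails if it takes over 61 s, if anything falls off the work surface, if the arm or the gripper's body presses on something with over 40 N, if the wrist force passes 120 N, or if a joint passes its speed limit or range.

### The arm

A 6-joint arm with a two-finger parallel gripper is mounted at the origin on the work surface. World frame = base frame: x ahead of the robot, y to its left, z up, the work surface at z = 0. Lengths are in m, angles in rad, forces in N, time in s.
With the tool pointing down it reaches from about 0.35 to 0.975 m from the base axis. Payload 7.1 kg.
Tool frame: the origin (TCP) lies at the very end of the fingers, on their centre line; the grasp point (between the pads) lies 19 mm behind it; z points along the fingers, y is the direction in which the jaws open and shut (so a half turn about z gives the same grasp; the last joint's range is limited). The gripper opens to 88 mm and grips with 3 to 60 N. Pads are 20 mm wide; open, the fingers measure 115 mm over their backs; the gripper's body (75 mm by 178 mm) begins 61 mm behind the grasp point.
Start: joints at [-1.157, 0.423, 1.63, -0, 1.089, -0.019], TCP at [0.262, -0.567, 0.223] pointing down, gripper open.
Joint ranges: [-3, 3], [-0.9, 2.11], [0.09, 2.58], [-1.31, 4.45], [0.11, 2.69], [-2.54, 2.54]. Speed limits (rad/s): [2.39, 2.39, 3.01, 3.14, 3.14, 3.14].

### API

Orientations are given as a rotation vector (axis times angle).
In Python, from bench import bot, camera, sign_off gives the robot as it stands. The module is installed in compiled form; this text tells all that it offers.
- The arm moves only by the tool send_rows, never from a script. Its argument "commands" is a list that holds one entry, the list of rows, each a list of 4 numbers: the shift along the tool's x, y, z in mm, then the turn about the tool's z in rad. A call has 1 to 12 rows; each row shifts and turns the pose as measured when the row begins, along the tool's axes as they then stand; what a row does not reach is not made up. A row lasts 1/12 s, in which the tool goes at most 41.7 mm and 7.16 degrees, less where a joint would pass 70% of its speed; a pose out of reach is approached as far as the arm can. A call is refused whole if a number of a shift passes 41.7 or a number of a turn 0.125, either way. A call with a gripper value outside its range is refused whole. "grip" is the finger opening in mm, from 0 to 87.8, set as the call begins (left out, the last holds). The fingers move at their own pace and stop on an object; the grip force is fixed at half the most. Time passes only in rows, so rows that do not move let the fingers close. It gives the time, the measured TCP pose, the force and the opening at its end, in the units of the state.
- bot.sense(): the state, without advancing time (a new reading comes with each control period).
- camera(name): name is "scene" or "top" or "wrist"; returns a dict with "frame" (384x512x3 uint8, red, green, blue), "range_z" (384x512 float32, m along the optical axis (not along the pixel's ray), 0 where there is no reading), "mtx" (3x3 intrinsics, pixels), "k1" (the pictures are not rectified: a ray, as slopes to the right and down, at radius r is drawn at 1 + k1 r^2 times it, then the intrinsics apply), "rvec" (rotation vector, rad) and "tvec" (3), from world to camera coordinates, as OpenCV has them. Camera axes: x right, y down, z forward; pixel columns grow to the right and rows downward; lengths in m; the calibration is good to about 2 mm. A picture is of the moment at which its call begins.
- sign_off(): hands the job in, once; it reports no verdict.
The state is a dict: "t": time; "q": joint angles; "joint_velocities": joint speeds; "joint_efforts": joint torques, N m; "position": TCP position; "tcp_rot": TCP orientation; "force": force on the tool from outside, world axes, zero at the start; "wrist_torque": the same for the moment, N m; "finger_gap": finger opening in m.
Only numpy, scipy, OpenCV 4.12 (cv2) and the standard library are available. Lean on these libraries where they do the work, as an engineer would, in place of code of your own. Each camera call takes 0.05 s, during which the arm holds its last target. There are 200 camera calls.

## Working session

There is one attempt and no reset: what is moved stays moved. The work goes in short steps, Python scripts to look and compute and a tool call to move; the robot and the scene stay as the last step left them, time stands still between calls to the robot, and variables do not carry over. Pictures are saved under pics/ and viewed, about 8 in all and at most 12, crops included, and the job is handed in when it is done.

Besides the shell and the picture viewer there is one more tool, called after "Call:" by a JSON object that holds its "api" and its "payload", one argument or row to a line. send_rows: Moves the arm, as the interface text tells. Its arguments: {"type":"object","properties":{"commands":{"type":"array"},"grip":{"type":"number"}},"required":["commands"]}

```bash
mkdir -p pics
cat > h.py <<'E'
import numpy as np, cv2
from scipy.spatial.transform import Rotation as R
from bench import bot, camera, sign_off
def save(c,name,crop=None,s=1):
    f=c["frame"][...,::-1]
    if crop: f=f[crop[1]:crop[3],crop[0]:crop[2]]
    cv2.imwrite("pics/"+name,cv2.resize(f,None,fx=s,fy=s,interpolation=cv2.INTER_CUBIC))
def ray(c,uv):
    uv=np.atleast_2d(uv).astype(float)
    return cv2.undistortPoints(uv[:,None],np.array(c["mtx"]),np.array([c["k1"],0,0,0,0.]))[:,0]
def cam(c):
    M=R.from_rotvec(np.ravel(c["rvec"])).as_matrix(); return M,np.ravel(c["tvec"])
def atz(c,uv,z):
    M,t=cam(c); n=ray(c,uv); d=np.c_[n,np.ones(len(n))]@M; o=-M.T@t
    return o+d*((z-o[2])/d[:,2])[:,None]
def cloud(c):
    h,w=c["range_z"].shape; v,u=np.mgrid[:h,:w]; n=ray(c,np.c_[u.ravel(),v.ravel()])
    z=c["range_z"].ravel(); M,t=cam(c)
    P=(np.c_[n,np.ones(len(n))]*z[:,None]-t)@M; P[z==0]=np.nan
    return P.reshape(h,w,3)
def proj(c,P):
    return cv2.projectPoints(np.atleast_2d(P).astype(float),np.ravel(c["rvec"]),np.ravel(c["tvec"]),np.array(c["mtx"]),np.array([c["k1"],0,0,0,0.]))[0][:,0]
E
python3 - <<'E'
from h import *
import pickle
cs={n:camera(n) for n in("top","scene")}
pickle.dump(cs,open("c0.pkl","wb"))
cv2.imwrite("pics/a.png",cv2.resize(cs["top"]["frame"][...,::-1],(800,600)))
save(cs["scene"],"b.png",s=1.5)
s=bot.sense();print(s["position"],s["tcp_rot"],s["force"],s["finger_gap"],s["t"])
for n,c in cs.items():
    M,t=cam(c);print(n,-M.T@t,c["k1"],c["mtx"][0][0])
E
```

```text
[ 0.26193733 -0.5668923   0.22198004] [-3.06697847e+00 -6.74238528e-01  4.75829206e-04] [ 0.59038912 -0.3276646  -0.7538362 ] 0.08816287200997851 0.1
top [0.35481917 0.02200783 1.33553526] -0.16093450321919806 458.65980313513364
scene [ 1.3104186  -0.31007941  0.92369302] -0.0756985332290281 453.85813741949
```

View pics/a.png

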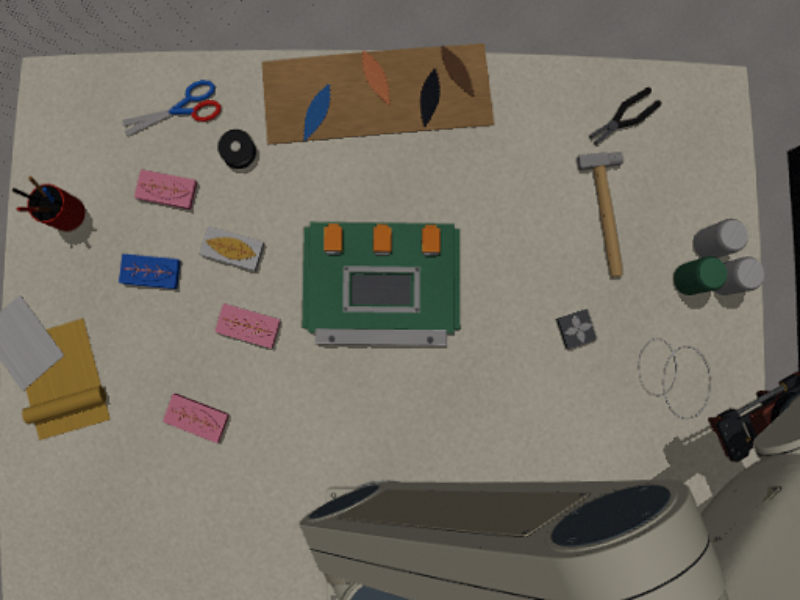

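View pics/b.png

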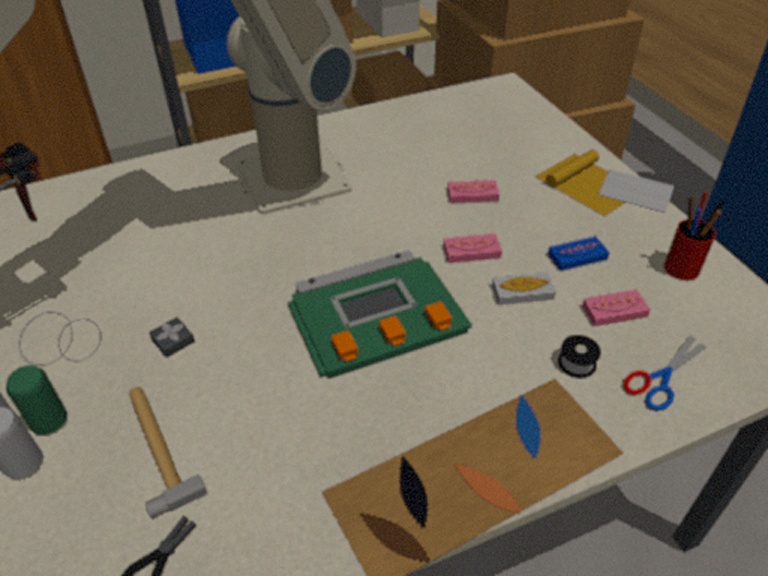

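The top view shows the die candidates: silver with a brass leaf at (232,249), pink at (166,189), (248,326) and (196,418), and blue at (150,272). By the description I choose the silver one. The pocket is at (382,289), and the caps are at (333,240), (382,240) and (431,240).

Run:
```python
from h import *
import pickle
cs=pickle.load(open("c0.pkl","rb"));c=cs["top"]
save(c,"c.png",(120,135,310,225),4)
P=cloud(c);f=cv2.cvtColor(c["frame"],cv2.COLOR_RGB2HSV).astype(int)
# caps: orange
m=((f[...,0]<18)&(f[...,1]>180)&(f[...,2]>150)).astype(np.uint8);m[:130]=0;m[175:]=0
n,l,st,ce=cv2.connectedComponentsWithStats(m)
for i in range(1,n):
    if st[i,4]>20: print("cap",st[i],ce[i],atz(c,ce[i],.042),np.nanmedian(P[l==i],0))
# die by height near
X=P[...,:2];z=P[...,2]
d0=atz(c,[[232*.64,249*.64]],.025)[0];print("die0",d0)
m=((z>.015)&(z<.035)&(np.hypot(X[...,0]-d0[0],X[...,1]-d0[1])<.068)).astype(np.uint8)
print(m.sum(),np.nanmedian(z[m>0]))
pts=np.argwhere(m)[:,::-1]
w=atz(c,pts,.022)[:,:2]
r=cv2.minAreaRect((w*1000).astype(np.float32));print("die",r)
m=((f[...,0]>65)&(f[...,0]<95)&(f[...,1]>90)).astype(np.uint8)
m[:130]=0;m[235:]=0;m[:,:180]=0;m[:,310:]=0
w=atz(c,np.argwhere(m)[:,::-1],.02)[:,:2];print("bed",cv2.minAreaRect((w*1000).astype(np.float32)))
```

```text
cap [208 144  10  16 151] [212.51655629 151.9205298 ] [[0.56602047 0.09921401 0.042     ]] [0.56596049 0.09910903 0.04205522]
cap [240 144  10  16 139] [244.15827338 151.84892086] [[0.56692153 0.00899333 0.042     ]] [0.56668633 0.00940833 0.04229697]
cap [271 146  10  15 147] [275.47619048 153.14285714] [[ 0.56401515 -0.0805166   0.042     ]] [ 0.56439468 -0.07956784  0.04204218]
die0 [0.5460535  0.28568231 0.025     ]
710 0.023653757956826553
die ((549.6343994140625, 288.3970031738281), (111.06724548339844, 56.38516616821289), 74.50112915039062)
bed ((496.4249572753906, 9.608551025390625), (200.6022491455078, 287.35986328125), 0.34144097566604614)
```

View pics/c.png

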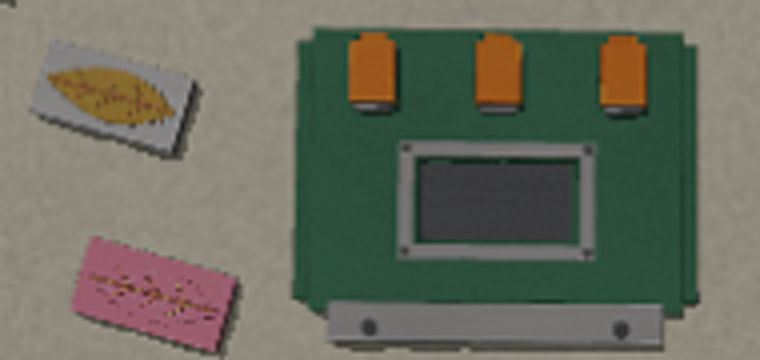

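The crop confirms it: an aluminium block with a brass leaf at crop (117,97), with the pocket and three orange caps to its right. Sizes (111 x 56 mm) and heights agree with the description.

```bash
cat >> h.py <<'E'
def plan(xyz,jaw):
    "jaw: wanted angle of the tool y line, rad; prints turn and the shift (tool axes after the turn), mm"
    s=bot.sense(); M=R.from_rotvec(s["tcp_rot"]).as_matrix()
    a=np.arctan2(M[1,1],M[0,1]); dt=(jaw-a+np.pi/2)%np.pi-np.pi/2; turn=-dt
    M2=M@R.from_rotvec([0,0,turn]).as_matrix()
    print("t",s["t"],"pos",np.round(s["position"],4),"jaw",round(a,4),"tilt",np.round(M[:2,2],4),"F",np.round(s["force"],2),"gap",round(s["finger_gap"],4))
    print("turn",round(turn,4),"shift mm",np.round(M2.T@(np.array(xyz)-s["position"])*1000,1))
E
python3 - <<'E'
from h import *
plan([.53,.283,.20],np.radians(-15.5))
E
```

```text
t 0.1 pos [ 0.2619 -0.5669  0.222 ] jaw -1.138 tilt [-0.0006  0.0013] F [ 0.59 -0.33 -0.75] gap 0.0882
turn -0.8675 shift mm [890.6  31.2  22.9]
```

Call:
{"api": "send_rows", "payload": {
  "commands": [
    [[0,0,0,-0.124],[0,0,0,-0.124],[0,0,0,-0.124],[0,0,0,-0.124],[0,0,0,-0.124],[0,0,0,-0.124],[0,0,0,-0.124]]
  ]
}}

```text
t: 0.68
position: [0.261, -0.5648, 0.2186]
tcp_rot: [-2.484, -1.911, -0.003]
force: [0.2, -0.2, 0.0]
finger_gap: 0.0875
```

Call:
{"api": "send_rows", "payload": {
  "commands": [
    [[40,1.5,1,0],[40,1.5,1,0],[40,1.5,1,0],[40,1.5,1,0],[40,1.5,1,0],[40,1.5,1,0],[40,1.5,1,0],[40,1.5,1,0],[40,1.5,1,0],[40,1.5,1,0],[40,1.5,1,0],[40,1.5,1,0]]
  ]
}}

```text
t: 1.68
position: [0.3985, -0.0927, 0.2053]
tcp_rot: [-2.488, -1.906, -0.001]
force: [1.9, 0.1, -0.2]
finger_gap: 0.0878
```

Call:
{"api": "send_rows", "payload": {
  "commands": [
    [[40,1.5,1,0],[40,1.5,1,0],[40,1.5,1,0],[40,1.5,1,0],[40,1.5,1,0],[40,1.5,1,0],[40,1.5,1,0],[40,1.5,1,0],[40,1.5,1,0],[40,1.5,1,0],[0,0,0,0],[0,0,0,0]]
  ]
}}

```text
t: 2.68
position: [0.516, 0.3151, 0.1946]
tcp_rot: [-2.479, -1.916, -0.001]
force: [-0.1, -1.0, 0.1]
finger_gap: 0.0878
```

Run:
```python
from h import *
import pickle
c=camera("wrist");pickle.dump(c,open("c1.pkl","wb"))
save(c,"d.png",s=1.5)
M,t=cam(c);print(-M.T@t,M[2])
plan([.5496,.2884,.1],np.radians(-15.5))
P=cloud(c);z=P[...,2];X=P[...,:2]
m=(z>.017)&(z<.035)&(np.hypot(X[...,0]-.5496,X[...,1]-.2884)<.085)
w=X[m]
print(m.sum(),np.nanmedian(z[m]),cv2.minAreaRect((w*1000).astype(np.float32)))
v,u=np.nonzero(m);print(u.min(),u.max(),v.min(),v.max())
```

```text
[0.53803303 0.39378095 0.35760979] [-0.07914694 -0.28337365 -0.95573801]
t 2.7333 pos [0.5161 0.315  0.1947] jaw -0.2552 tilt [-0.0043  0.0074] F [ 0.72  1.13 -0.66] gap 0.0878
turn 0.0153 shift mm [-17.2  40.   94.4]
5494 0.02336663179806784 ((550.0237426757812, 290.19232177734375), (110.048828125, 56.4300651550293), 74.18819427490234)
267 325 133 236
```

View pics/d.png

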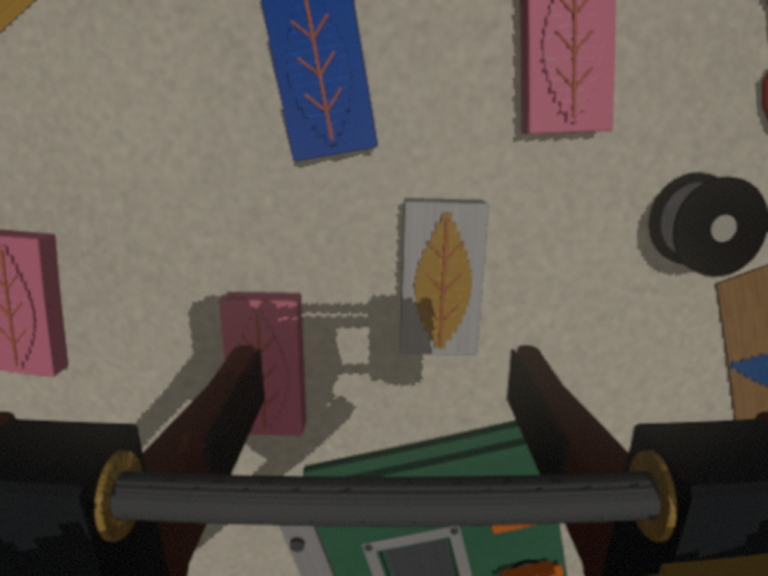

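The view shows the silver die at (443,277), clear of the pink dies, and both cameras agree on its centre to within 2 mm.

Call:
{"api": "send_rows", "payload": {
  "commands": [
    [[-8,20,10,0.015],[-8,20,30,0],[0,0,35,0],[0,0,35,0],[0,0,20,0],[0,0,0,0],[0,0,0,0]]
  ]
}}

```text
t: 3.32
position: [0.5511, 0.2815, 0.0623]
tcp_rot: [-2.501, -1.889, -0.004]
force: [-0.2, 0.4, 1.9]
finger_gap: 0.0883
```

Run:
```python
from h import *
plan([.5500,.2893,.014],-.273)
```

```text
t 3.3167 pos [0.5511 0.2815 0.0623] jaw -0.277 tilt [-0.0027  0.0074] F [-0.25  0.36  1.86] gap 0.0883
turn -0.004 shift mm [ 6.9 -2.9 48.4]
```

Call:
{"api": "send_rows", "payload": {
  "commands": [
    [[7,-3,20,-0.004],[0,0,16,0],[0,0,8,0],[0,0,3,0],[0,0,0,0]]
  ]
}}

```text
t: 3.73
position: [0.5535, 0.2881, 0.0217]
tcp_rot: [-2.502, -1.891, -0.016]
force: [-0.5, 0.2, -0.3]
finger_gap: 0.0875
```

Run:
```python
from h import *
plan([.5500,.2893,.014],-.273)
```

```text
t 3.7333 pos [0.5535 0.2881 0.0217] jaw -0.2764 tilt [0.0045 0.0108] F [-0.51  0.19 -0.29] gap 0.0875
turn -0.0034 shift mm [ 0.2 -3.7  7.7]
```

Call:
{"api": "send_rows", "payload": {
  "commands": [
    [[0,-4,4,-0.003],[0,0,4,0],[0,0,0,0],[0,0,0,0]]
  ]
}}

```text
t: 4.07
position: [0.5513, 0.29, 0.0171]
tcp_rot: [-2.5, -1.895, -0.024]
force: [0.4, -0.4, -0.3]
finger_gap: 0.0879
```

Run:
```python
from h import *
plan([.5500,.2893,.014],-.273)
```

```text
t 4.0667 pos [0.5513 0.29   0.0171] jaw -0.2734 tilt [0.0093 0.0131] F [ 0.43 -0.44 -0.35] gap 0.0879
turn -0.0004 shift mm [-1.1 -1.1  3.1]
```

Call:
{"api": "send_rows", "payload": {
  "commands": [
    [[-1,-1,4,0]]
  ]
}}

```text
t: 4.15
position: [0.5509, 0.2898, 0.014]
tcp_rot: [-2.5, -1.895, -0.027]
force: [-0.4, 0.1, 1.0]
finger_gap: 0.0879
```

Call:
{"api": "send_rows", "payload": {
  "commands": [
    [[0,0,0,0],[0,0,0,0],[0,0,0,0],[0,0,0,0],[0,0,0,0],[0,0,0,0]]
  ],
  "grip": 45
}}

```text
t: 4.65
position: [0.5502, 0.2896, 0.0134]
tcp_rot: [-2.499, -1.895, -0.025]
force: [-0.2, 0.3, 0.3]
finger_gap: 0.0558
```

Run:
```python
from h import *
plan([.477,.0095,.12],-.011)
```

```text
t 4.65 pos [0.5502 0.2896 0.0134] jaw -0.2734 tilt [0.0098 0.0136] F [-0.16  0.32  0.28] gap 0.0558
turn -0.2624 shift mm [-279.4  -69.1 -111.1]
```

Call:
{"api": "send_rows", "payload": {
  "commands": [
    [[0,0,-15,0],[0,0,-35,0],[0,0,-35,0],[0,0,-10,0],[0,0,0,-0.09],[0,0,0,-0.09],[0,0,0,-0.08],[0,0,0,0]]
  ]
}}

```text
t: 5.32
position: [0.5464, 0.2865, 0.1127]
tcp_rot: [-2.221, -2.216, -0.017]
force: [-0.8, -0.7, -4.4]
finger_gap: 0.0558
```

Run:
```python
from h import *
import pickle
plan([.477,.0095,.09],-.011)
c=camera("wrist");pickle.dump(c,open("c2.pkl","wb"))
P=cloud(c);z=P[...,2];X=P[...,:2];print(np.nanmax(z))
# look for bed
save(c,"e.png",s=1.5)
s=bot.sense();print(s["force"])
```

```text
t 5.3167 pos [0.5464 0.2865 0.1127] jaw -0.002 tilt [0.005  0.0106] F [-0.75 -0.7  -4.38] gap 0.0558
turn 0.009 shift mm [-278.   -66.5   19.4]
0.22218709064967604
[-0.43827783  0.07697256 -4.71521942]
```

Call:
{"api": "send_rows", "payload": {
  "commands": [
    [[-30,-8,0,0],[-39,-9,0,0],[-39,-9,0,0],[-39,-9,0,0],[-39,-9,0,0],[-39,-9,0,0],[-30,-9,0,0],[-15,-4,0,0],[0,0,0,0],[0,0,0,0]]
  ]
}}

```text
t: 6.2
position: [0.4713, 0.0091, 0.1057]
tcp_rot: [-2.252, -2.181, -0.018]
force: [0.3, 0.1, -4.9]
finger_gap: 0.0557
```

Run:
```python
from h import *
import pickle
plan([.477,.0095,.06],-.011)
for n in("wrist","top","scene"):
    c=camera(n);pickle.dump(c,open(f"c2{n}.pkl","wb"))
    save(c,f"e_{n}.png",s=1.5)
    P=cloud(c);z=P[...,2];X=P[...,:2]
    if n!="scene":
        m=(abs(z-.1127)<.02)&(np.hypot(X[...,0]-.477,X[...,1]-.0095)<.08);print(n,m.sum())
    f=cv2.cvtColor(c["frame"],cv2.COLOR_RGB2HSV).astype(int)
    m=((f[...,0]<18)&(f[...,1]>180)&(f[...,2]>130)&(abs(z-.042)<.006)).astype(np.uint8)
    k,l,st,ce=cv2.connectedComponentsWithStats(m)
    for i in range(1,k):
        if st[i,4]>20: print(n,"cap",st[i],cv2.minAreaRect((X[l==i]*1000).astype(np.float32)))
```

```text
t 6.2 pos [0.4713 0.0091 0.1057] jaw -0.0323 tilt [0.0039 0.0127] F [ 0.25  0.11 -4.91] gap 0.0557
turn -0.0213 shift mm [-0.1  5.6 45.7]
wrist 20722
wrist cap [ 361   50   66   50 2982] ((565.4827880859375, 98.91368103027344), (31.17611312866211, 44.0139274597168), 89.51925659179688)
wrist cap [ 355  182   61   44 2398] ((564.8262939453125, 9.537590026855469), (32.34766387939453, 43.732364654541016), 89.48795318603516)
top 6
top cap [208 145  10  15 135] ((565.6166381835938, 99.38497924804688), (41.34595489501953, 26.08749771118164), 1.0889580249786377)
top cap [271 146  10  10  25] ((578.7110595703125, -87.08353424072266), (36.35809326171875, 17.70253562927246), 45.970672607421875)
scene cap [284 201  17  15 151] ((566.28857421875, 98.21492004394531), (32.36659622192383, 44.17243194580078), 89.63481903076172)
scene cap [253 211  17  15 158] ((566.9895629882812, 7.590207099914551), (46.59518051147461, 31.890384674072266), 0.6064338088035583)
scene cap [221 221  17  15 162] ((565.9055786132812, -81.51421356201172), (44.77238464355469, 32.086124420166016), 0.8522680401802063)
```

View pics/e_wrist.png

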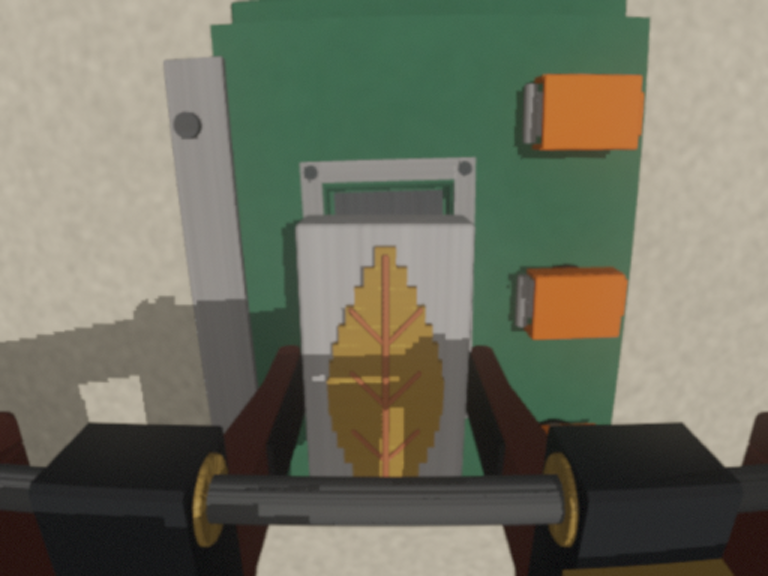

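The die is held straight over the pocket. The frame's far corners are at (301,164) and (475,158), the die's far edge at (299..472,221), and the caps at (590,112) and (575,303). I'll enlarge this area to get precise edges.

Run:
```python
from h import *
import pickle
c=pickle.load(open("c2wrist.pkl","rb"))
save(c,"f.png",(190,90,325,190),5.9)
P=cloud(c)
def pr(n,u,v): print(n,np.round(P[v,u]*1000,1))
# depth profile across the frame in row 125 (between frame and die) and die top rows
for v in(118,130,):
    print(v,[(u,*np.round(P[v,u]*1000).astype(int)) for u in range(196,322,3)])
z=P[...,2];X=P[...,:2]
m=(abs(z-.1145)<.006);m[270:]=0
mm=m.astype(np.uint8);k,l,st,ce=cv2.connectedComponentsWithStats(mm);i=1+np.argmax(st[1:,4]);print(st[i],np.median(z[l==i]))
for v in(160,180,200,220):
    u=np.nonzero(l[v]==i)[0];a=P[v,u[0]];b=P[v,u[-1]];print(v,u[0],u[-1],a,b)
```

```text
118 [(196, np.int64(430), np.int64(73), np.int64(20)), (199, np.int64(432), np.int64(73), np.int64(20)), (202, np.int64(435), np.int64(73), np.int64(21)), (205, np.int64(437), np.int64(73), np.int64(21)), (208, np.int64(439), np.int64(73), np.int64(22)), (211, np.int64(441), np.int64(73), np.int64(21)), (214, np.int64(443), np.int64(73), np.int64(21)), (217, np.int64(446), np.int64(72), np.int64(21)), (220, np.int64(448), np.int64(72), np.int64(21)), (223, np.int64(450), np.int64(72), np.int64(21)), (226, np.int64(452), np.int64(72), np.int64(21)), (229, np.int64(454), np.int64(72), np.int64(19)), (232, np.int64(456), np.int64(72), np.int64(20)), (235, np.int64(459), np.int64(72), np.int64(22)), (238, np.int64(461), np.int64(72), np.int64(21)), (241, np.int64(463), np.int64(72), np.int64(20)), (244, np.int64(465), np.int64(72), np.int64(21)), (247, np.int64(467), np.int64(72), np.int64(20)), (250, np.int64(469), np.int64(72), np.int64(22)), (253, np.int64(472), np.int64(71), np.int64(21)), (256, np.int64(474), np.int64(71), np.int64(21)), (259, np.int64(476), np.int64(71), np.int64(2
[... 2900 characters left out ...]
int64(21)), (307, np.int64(511), np.int64(62), np.int64(21)), (310, np.int64(513), np.int64(61), np.int64(19)), (313, np.int64(515), np.int64(62), np.int64(22)), (316, np.int64(517), np.int64(61), np.int64(21)), (319, np.int64(520), np.int64(61), np.int64(20))]
[  182   146   151   124 14449] 0.1153538318745691
160 197 315 [0.44549679 0.05975156 0.11397256] [0.50068253 0.05806112 0.11467752]
180 198 314 [0.44544335 0.05041934 0.11533216] [0.50063332 0.04798386 0.11304044]
200 199 313 [0.44486494 0.04007815 0.11400316] [0.50019923 0.03811318 0.11367896]
220 200 312 [0.44433568 0.02937057 0.11313974] [0.49968411 0.02816903 0.11486309]<stdin>:9: RuntimeWarning: invalid value encountered in cast
```

View pics/f.png

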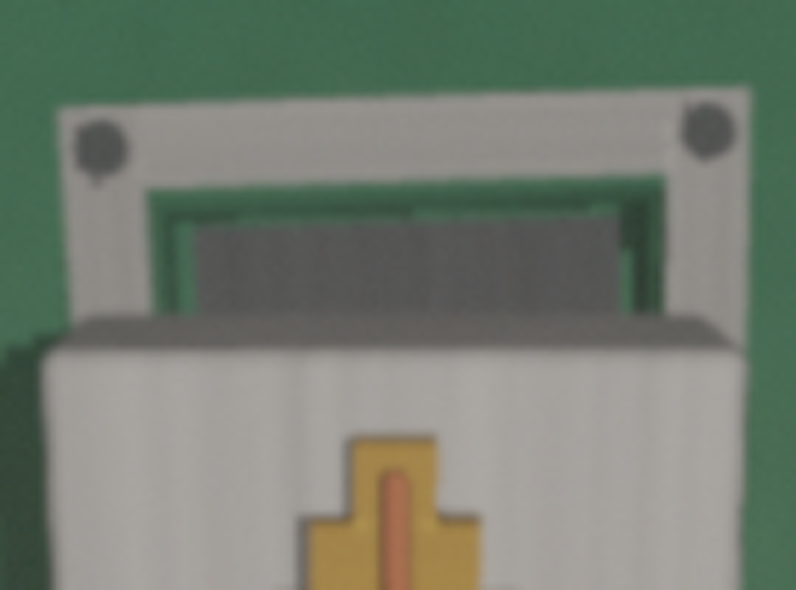

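Run:
```python
from h import *
import pickle
c=pickle.load(open("c2wrist.pkl","rb"))
px=lambda l:np.array(l)/5.9+[190,90]-.4
o=atz(c,px([(58,108),(752,88)]),.0205);i=atz(c,px([(148,190),(664,178)]),.0205)
d=atz(c,px([(45,352),(745,350)]),.1143)
for n,a in(("outer",o),("inner",i),("die",d)):
    e=a[1]-a[0];print(n,np.round(a*1000,1),"mid",np.round(a.mean(0)*1000,1),"len",np.linalg.norm(e)*1000,"ang",np.arctan2(e[1],e[0]))
t=pickle.load(open("c0.pkl","rb"))["top"]
q=np.array([(398,142),(596,142),(596,260),(398,260)])/4+[120,135]-.4
w=atz(t,q,.0205);print("top frame",np.round(w*1000,1),w.mean(0))
```

```text
outer [[433.2  80.1  20.5]
 [518.1  79.7  20.5]] mid [475.6  79.9  20.5] len 84.90187806298461 ang -0.003908997947584683
inner [[443.6  69.7  20.5]
 [507.3  69.1  20.5]] mid [475.4  69.4  20.5] len 63.6839838937931 ang -0.009375320872720352
die [[446.1  64.9 114.3]
 [501.1  63.2 114.3]] mid [473.6  64.  114.3] len 55.04519806848051 ang -0.030084464503544333
top frame [[516.6  80.8  20.5]
 [517.7 -62.2  20.5]
 [432.3 -62.4  20.5]
 [431.3  79.8  20.5]] [0.4744662 0.0090024 0.0205   ]
```

Call:
{"api": "send_rows", "payload": {
  "commands": [
    [[0,3,15,-0.021],[0,0,25,0],[0,0,10,0],[0,0,5,0],[0,0,0,0],[0,0,0,0]]
  ]
}}

```text
t: 6.85
position: [0.4798, 0.017, 0.0501]
tcp_rot: [-2.22, -2.219, -0.025]
force: [0.1, -0.3, -3.6]
finger_gap: 0.0559
```

Run:
```python
from h import *
plan([.4743,.0101,.0234],-.0108)
```

```text
t 6.85 pos [0.4798 0.017  0.0501] jaw -0.0002 tilt [0.0096 0.0133] F [ 0.13 -0.3  -3.56] gap 0.0559
turn 0.0106 shift mm [-7.3 -5.7 26.5]
```

Call:
{"api": "send_rows", "payload": {
  "commands": [
    [[-7,-5.5,0,0.01],[0,0,0,0],[0,0,0,0],[0,0,0,0]]
  ]
}}

```text
t: 7.18
position: [0.4749, 0.0097, 0.052]
tcp_rot: [-2.233, -2.209, -0.029]
force: [-0.6, -0.2, -4.5]
finger_gap: 0.0556
```

Run:
```python
from h import *
plan([.4743,.0101,.0234],-.0108)
camera("top");plan([.4743,.0101,.0234],-.0108)
```

```text
t 7.1833 pos [0.4749 0.0097 0.052 ] jaw -0.0109 tilt [0.0125 0.0133] F [-0.63 -0.19 -4.54] gap 0.0556
turn -0.0001 shift mm [ 0.  -1.  28.6]
t 7.2333 pos [0.4752 0.0097 0.0521] jaw -0.0108 tilt [0.0129 0.0132] F [-0.33 -0.78 -3.8 ] gap 0.0556
turn 0.0 shift mm [ 0.  -1.2 28.7]
```

Call:
{"api": "send_rows", "payload": {
  "commands": [
    [[0,-1,10,0],[0,0,6,0],[0,0,0,0],[0,0,0,0]]
  ]
}}

```text
t: 7.57
position: [0.4751, 0.0097, 0.0352]
tcp_rot: [2.233, 2.208, 0.031]
force: [0.9, -0.7, -4.3]
finger_gap: 0.0559
```

Run:
```python
from h import *
plan([.4743,.0101,.0234],-.0108)
```

```text
t 7.5667 pos [0.4751 0.0097 0.0352] jaw -0.0114 tilt [0.0149 0.0133] F [ 0.86 -0.69 -4.34] gap 0.0559
turn -0.0006 shift mm [ 0.3 -1.  11.7]
```

Call:
{"api": "send_rows", "payload": {
  "commands": [
    [[0,-1,3,0],[0,0,3,0],[0,0,2,0],[0,0,0,0]]
  ]
}}

```text
t: 7.9
position: [0.4738, 0.0099, 0.0258]
tcp_rot: [2.234, 2.209, 0.03]
force: [-0.1, -0.5, -3.2]
finger_gap: 0.0559
```

Run:
```python
from h import *
plan([.4743,.0101,.0234],-.0108)
```

```text
t 7.9 pos [0.4738 0.0099 0.0258] jaw -0.0114 tilt [0.0138 0.0133] F [-0.09 -0.48 -3.24] gap 0.0559
turn -0.0006 shift mm [0.2 0.5 2.4]
```

Call:
{"api": "send_rows", "payload": {
  "commands": [
    [[0,0.5,2,0],[0,0,0.5,0],[0,0,0,0]]
  ]
}}

```text
t: 8.15
position: [0.4745, 0.0099, 0.0237]
tcp_rot: [2.234, 2.209, 0.03]
force: [-0.7, 0.6, -4.0]
finger_gap: 0.0557
```

Run:
```python
from h import *
plan([.4743,.0101,.0234],-.0108)
```

```text
t 8.15 pos [0.4745 0.0099 0.0237] jaw -0.0112 tilt [0.0136 0.0132] F [-0.68  0.61 -4.01] gap 0.0557
turn -0.0004 shift mm [ 0.2 -0.2  0.3]
```

Call:
{"api": "send_rows", "payload": {
  "commands": [
    [[0,0,0.8,0],[0,0,0,0]]
  ]
}}

```text
t: 8.32
position: [0.4747, 0.0099, 0.0237]
tcp_rot: [2.233, 2.209, 0.03]
force: [-0.6, -0.4, -4.1]
finger_gap: 0.0557
```

Call:
{"api": "send_rows", "payload": {
  "commands": [
    [[0,0,0,0],[0,0,0,0],[0,0,0,0],[0,0,0,0],[0,0,0,0],[0,0,0,0]]
  ],
  "grip": 80
}}

```text
t: 8.82
position: [0.4769, 0.0099, 0.0246]
tcp_rot: [2.231, 2.207, 0.035]
force: [0.3, 0.0, 0.5]
finger_gap: 0.0799
```

Call:
{"api": "send_rows", "payload": {
  "commands": [
    [[0,0,-10,0],[0,0,-25,0],[0,0,-35,0],[-30,0,-35,0],[-30,0,-15,0],[0,0,0,0]]
  ]
}}

```text
t: 9.32
position: [0.4732, -0.0499, 0.1471]
tcp_rot: [2.227, 2.213, 0.029]
force: [0.8, 0.1, -0.4]
finger_gap: 0.0799
```

Run:
```python
from h import *
import pickle
plan([.5658,.100,.08],-.0085)
for n in("wrist","top","scene"):
    c=camera(n);pickle.dump(c,open(f"c3{n}.pkl","wb")); save(c,f"g_{n}.png",s=1.5)
    P=cloud(c);z=P[...,2];X=P[...,:2]
    m=(abs(z-.033)<.005)&(abs(X[...,0]-.475)<.036)&(abs(X[...,1]-.01)<.066)
    if m.sum()>50:
        print(n,m.sum(),np.median(z[m]),cv2.minAreaRect((X[m]*1000).astype(np.float32)))
        A=np.c_[X[m],np.ones(m.sum())];q=np.linalg.lstsq(A,z[m],rcond=None)[0];print("slope",q[:2])
```

```text
t 9.3167 pos [ 0.4732 -0.0499  0.1471] jaw -0.0066 tilt [0.0144 0.0119] F [ 0.81  0.06 -0.41] gap 0.0799
turn 0.0019 shift mm [149.9  90.3  70.3]
wrist 9288 0.03328015057720171 ((475.3193359375, 9.942378997802734), (110.23914337158203, 56.5136604309082), 89.13239288330078)
slope [ 0.00105704 -0.00256314]
top 343 0.0333653524014006 ((478.48858642578125, 18.803911209106445), (57.93064880371094, 94.26612091064453), 0.341875284910202)
slope [-0.00103149 -0.02338356]
scene 561 0.03357122516449949 ((476.7683410644531, 8.876461029052734), (64.13356018066406, 110.57685852050781), 0.1805468499660492)
slope [-0.02150823  0.0016333 ]
```

View pics/g_wrist.png

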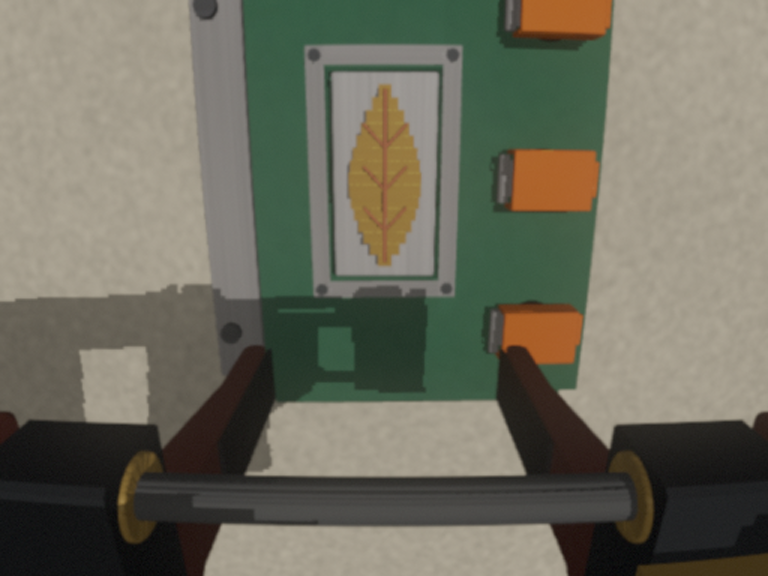

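The wrist view shows the die sitting evenly inside the frame, at (385,175). The fit gives a centre of (475.3, 9.9) mm against the pocket's (475.0, 10.2), level and square. Next I close the gripper, turn it and tap.

Call:
{"api": "send_rows", "payload": {
  "commands": [
    [[0,0,0,0.124],[0,0,0,0.124],[0,0,0,0.124],[0,0,0,0.124],[0,0,0,0.124],[0,0,0,0.124],[0,0,0,0.124],[0,0,0,0.124],[0,0,0,0.124],[0,0,0,0.124],[0,0,0,0.124],[0,0,0,0.124]]
  ],
  "grip": 0
}}

```text
t: 10.47
position: [0.4578, -0.0337, 0.1295]
tcp_rot: [-3.12, -0.098, 0.037]
force: [-0.2, 0.6, -0.4]
finger_gap: 0.0035
```

Run:
```python
from h import *
plan([.5658,.099,.09],np.pi/2-.0085)
print(bot.sense()["q"])
```

```text
t 10.4667 pos [ 0.4578 -0.0337  0.1295] jaw -1.5082 tilt [-0.0244  0.0193] F [-0.24  0.57 -0.41] gap 0.0035
turn 0.0711 shift mm [ 107.9 -132.8   39.4]
[-0.11047812  0.34048873  2.03872936  0.02327902  0.78889927  1.38082695]
```

Call:
{"api": "send_rows", "payload": {
  "commands": [
    [[20,-25,4,0.071],[20,-26,8,0],[20,-26,8,0],[20,-26,8,0],[20,-26,5,0],[6,-6,0,0],[0,0,0,0],[0,0,0,0]]
  ]
}}

```text
t: 11.13
position: [0.5559, 0.1151, 0.083]
tcp_rot: [-3.123, 0.022, 0.075]
force: [-0.2, -0.4, 0.4]
finger_gap: 0.0006
```

Run:
```python
from h import *
plan([.5655,.099,.05],np.pi/2-.0085)
```

```text
t 11.1333 pos [0.5559 0.1151 0.083 ] jaw -1.5851 tilt [-0.0478  0.0175] F [-0.21 -0.37  0.38] gap 0.0006
turn -0.0058 shift mm [11.3 16.5 32.2]
```

Call:
{"api": "send_rows", "payload": {
  "commands": [
    [[11,15,20,-0.006],[0,0,8,0],[0,0,0,0]]
  ]
}}

```text
t: 11.38
position: [0.5617, 0.0994, 0.0528]
tcp_rot: [-3.124, 0.011, 0.081]
force: [-0.6, 0.0, 0.9]
finger_gap: 0.0004
```

Run:
```python
from h import *
plan([.5655,.099,.042],np.pi/2-.0085)
camera("top");plan([.5655,.099,.042],np.pi/2-.0085)
```

```text
t 11.3833 pos [0.5617 0.0994 0.0528] jaw -1.5782 tilt [-0.0518  0.0168] F [-0.58  0.05  0.88] gap 0.0004
turn 0.0011 shift mm [ 4.4  0.6 10.6]
t 11.4333 pos [0.5617 0.0993 0.0532] jaw -1.5781 tilt [-0.0517  0.0167] F [ 0.37 -0.06 -0.07] gap 0.0006
turn 0.0012 shift mm [ 4.4  0.5 11. ]
```

Call:
{"api": "send_rows", "payload": {
  "commands": [
    [[4,0,8,0],[0,0,0,0],[0,0,2.5,0]]
  ]
}}

```text
t: 11.68
position: [0.5647, 0.0987, 0.0436]
tcp_rot: [-3.124, 0.014, 0.08]
force: [0.4, -0.1, 1.0]
finger_gap: 0.0005
```

Call:
{"api": "send_rows", "payload": {
  "commands": [
    [[0,0,2,0]]
  ]
}}

```text
t: 11.77
position: [0.5647, 0.0988, 0.0423]
tcp_rot: [-3.124, 0.014, 0.079]
force: [-5.2, -1.2, 18.4]
finger_gap: 0.0003
```

Call:
{"api": "send_rows", "payload": {
  "commands": [
    [[0,0,2,0]]
  ]
}}

```text
t: 11.85
position: [0.5647, 0.0988, 0.0421]
tcp_rot: [-3.124, 0.014, 0.079]
force: [-8.7, -3.2, 30.2]
finger_gap: 0.0007
```

Call:
{"api": "send_rows", "payload": {
  "commands": [
    [[0,0,-15,0],[0,30,-3,0],[0,30,0,0],[0,30,0,0],[0,0,0,0],[0,0,0,0]]
  ]
}}

```text
t: 12.35
position: [0.5668, 0.0071, 0.0628]
tcp_rot: [-3.124, 0.009, 0.068]
force: [0.7, 0.5, 0.5]
finger_gap: 0.0005
```

Run:
```python
from h import *
plan([.565,.009,.045],np.pi/2-.0085)
```

```text
t 12.35 pos [0.5668 0.0071 0.0628] jaw -1.5767 tilt [-0.0437  0.0171] F [0.65 0.52 0.51] gap 0.0005
turn 0.0026 shift mm [-1.1 -1.5 17.9]
```

Call:
{"api": "send_rows", "payload": {
  "commands": [
    [[-1,-1.5,12,0],[0,0,5,0],[0,0,0,0]]
  ]
}}

```text
t: 12.6
position: [0.5653, 0.0105, 0.045]
tcp_rot: [-3.124, 0.009, 0.066]
force: [0.3, -0.8, -0.0]
finger_gap: 0.0004
```

Call:
{"api": "send_rows", "payload": {
  "commands": [
    [[0,0,1.5,0]]
  ]
}}

```text
t: 12.68
position: [0.5648, 0.0115, 0.0428]
tcp_rot: [-3.124, 0.007, 0.068]
force: [1.0, -0.6, 0.1]
finger_gap: 0.0007
```

Call:
{"api": "send_rows", "payload": {
  "commands": [
    [[0,0,1.2,0]]
  ]
}}

```text
t: 12.77
position: [0.565, 0.0117, 0.0421]
tcp_rot: [-3.124, 0.004, 0.068]
force: [-5.7, -8.4, 26.9]
finger_gap: 0.0003
```

Call:
{"api": "send_rows", "payload": {
  "commands": [
    [[0,0,-15,0],[0,30,-3,0],[0,30,0,0],[0,30,0,0],[0,0,0,0],[0,0,0,0]]
  ]
}}

```text
t: 13.27
position: [0.567, -0.0768, 0.0588]
tcp_rot: [-3.125, -0.011, 0.067]
force: [1.0, 0.5, -0.2]
finger_gap: 0.0002
```

Run:
```python
from h import *
plan([.5645,-.081,.045],np.pi/2-.0085)
```

```text
t 13.2667 pos [ 0.567  -0.0768  0.0588] jaw -1.5644 tilt [-0.043   0.0157] F [ 0.96  0.54 -0.17] gap 0.0002
turn 0.0149 shift mm [-1.8  4.5 13.9]
```

Call:
{"api": "send_rows", "payload": {
  "commands": [
    [[-2,4.5,9,0.015],[0,0,4,0],[0,0,0,0]]
  ]
}}

```text
t: 13.52
position: [0.5641, -0.0791, 0.0443]
tcp_rot: [-3.125, 0.013, 0.068]
force: [-0.7, -0.1, -1.7]
finger_gap: 0.0004
```

Call:
{"api": "send_rows", "payload": {
  "commands": [
    [[0,0,1.5,0]]
  ]
}}

```text
t: 13.6
position: [0.5637, -0.0783, 0.0423]
tcp_rot: [-3.125, 0.012, 0.069]
force: [1.3, -1.5, 1.0]
finger_gap: 0.0004
```

Call:
{"api": "send_rows", "payload": {
  "commands": [
    [[0,0,1.2,0]]
  ]
}}

```text
t: 13.68
position: [0.5637, -0.0776, 0.0408]
tcp_rot: [-3.125, 0.01, 0.07]
force: [0.3, -1.8, 2.6]
finger_gap: 0.0004
```

Call:
{"api": "send_rows", "payload": {
  "commands": [
    [[0,0,1.2,0]]
  ]
}}

```text
t: 13.77
position: [0.5637, -0.0773, 0.0395]
tcp_rot: [-3.125, 0.008, 0.07]
force: [-0.3, -2.5, 2.0]
finger_gap: 0.0006
```

It gives: 2 to 3 N at 39.5 mm, so the rightmost bolt is the loose one. One more small push will make the tap definite, then I back off.

Call:
{"api": "send_rows", "payload": {
  "commands": [
    [[0,0,1.2,0],[0,0,0.5,0]]
  ]
}}

```text
t: 13.93
position: [0.5639, -0.0771, 0.038]
tcp_rot: [-3.126, 0.006, 0.069]
force: [-1.0, -3.6, 3.9]
finger_gap: 0.0009
```

Call:
{"api": "send_rows", "payload": {
  "commands": [
    [[0,0,-15,0],[0,0,-20,0],[0,0,0,0],[0,0,0,0],[0,0,0,0]]
  ],
  "grip": 75
}}

```text
t: 14.35
position: [0.5646, -0.0763, 0.0724]
tcp_rot: [-3.124, 0.006, 0.072]
force: [0.1, -0.1, 1.6]
finger_gap: 0.0302
```

Run:
```python
from h import *
plan([.574,-.0805,.05],np.pi/2-.0085)
c=camera("scene")
P=cloud(c);z=P[...,2];X=P[...,:2]
f=cv2.cvtColor(c["frame"],cv2.COLOR_RGB2HSV).astype(int)
m=((f[...,0]<18)&(f[...,1]>180)&(f[...,2]>130)&(abs(z-.042)<.006)).astype(np.uint8)
k,l,st,ce=cv2.connectedComponentsWithStats(m)
for i in range(1,k):
    if st[i,4]>20: print("cap",st[i],np.median(z[l==i]),cv2.minAreaRect((X[l==i]*1000).astype(np.float32)))
```

```text
t 14.35 pos [ 0.5646 -0.0763  0.0724] jaw -1.5753 tilt [-0.046   0.0165] F [ 0.1  -0.11  1.55] gap 0.0302
turn 0.004 shift mm [10.5  4.5 21.8]
cap [284 201  17  15 151] 0.04248342899318677 ((566.83154296875, 97.907470703125), (45.40103530883789, 32.71855163574219), 1.056634783744812)
cap [253 211  17  15 160] 0.042869429593128464 ((566.5244750976562, 8.791022300720215), (45.51316833496094, 33.2122802734375), 0.6502248048782349)
cap [224 228  14   8  75] 0.0425849074730074 ((576.9324951171875, -82.00553894042969), (31.031978607177734, 24.991884231567383), 87.59867858886719)
```

Call:
{"api": "send_rows", "payload": {
  "commands": [
    [[10,4.5,0,0.004],[0,0,0,0],[0,0,0,0],[0,0,0,0],[0,0,0,0],[0,0,0,0]]
  ]
}}

```text
t: 14.9
position: [0.5736, -0.081, 0.068]
tcp_rot: [-3.123, 0.014, 0.081]
force: [-0.5, -1.1, -0.0]
finger_gap: 0.0732
```

Run:
```python
from h import *
plan([.574,-.081,.027],np.pi/2-.0085)
```

```text
t 14.9 pos [ 0.5736 -0.081   0.068 ] jaw -1.5801 tilt [-0.0518  0.0176] F [-0.46 -1.1  -0.  ] gap 0.0732
turn -0.0008 shift mm [ 2.5  0.7 40.9]
```

Call:
{"api": "send_rows", "payload": {
  "commands": [
    [[2,0.5,20,0],[0,0,12,0],[0,0,5,0],[0,0,0,0],[0,0,0,0]]
  ]
}}

```text
t: 15.32
position: [0.5735, -0.0808, 0.0296]
tcp_rot: [-3.123, 0.014, 0.081]
force: [-0.6, -0.3, 0.1]
finger_gap: 0.0752
```

Run:
```python
from h import *
plan([.574,-.081,.027],np.pi/2-.0085)
```

```text
t 15.3167 pos [ 0.5735 -0.0808  0.0296] jaw -1.5801 tilt [-0.0518  0.0176] F [-0.56 -0.3   0.09] gap 0.0752
turn -0.0008 shift mm [0.6 0.3 2.6]
```

Call:
{"api": "send_rows", "payload": {
  "commands": [
    [[0.5,0,2.5,0],[0,0,0,0],[0,0,0,0],[0,0,0,0],[0,0,0,0],[0,0,0,0],[0,0,0,0],[0,0,0,0]]
  ],
  "grip": 20
}}

```text
t: 15.98
position: [0.5752, -0.0808, 0.0292]
tcp_rot: [-3.124, 0.014, 0.076]
force: [0.4, 0.8, -2.2]
finger_gap: 0.0316
```

Run:
```python
from h import *
plan([.574,-.081,.027],np.pi/2-.0085)
```

```text
t 15.9833 pos [ 0.5752 -0.0808  0.0292] jaw -1.58 tilt [-0.0486  0.0173] F [ 0.43  0.84 -2.24] gap 0.0316
turn -0.0007 shift mm [-1.1  0.3  2.3]
```

Call:
{"api": "send_rows", "payload": {
  "commands": [
    [[-1,0,-4,0],[-2,0,-4.5,0],[-2.2,0,-4,0],[-2.7,0,-3.8,0],[0,0,0,0]]
  ]
}}

```text
t: 16.4
position: [0.5667, -0.0808, 0.045]
tcp_rot: [-3.124, 0.013, 0.078]
force: [1.2, 0.1, -7.1]
finger_gap: 0.0315
```

Run:
```python
from h import *
plan([.5673,-.081,.0453],np.pi/2-.0085)
```

```text
t 16.4 pos [ 0.5667 -0.0808  0.045 ] jaw -1.5793 tilt [-0.0498  0.0173] F [ 1.23  0.14 -7.06] gap 0.0315
turn 0.0 shift mm [ 0.6  0.2 -0.3]
```

Call:
{"api": "send_rows", "payload": {
  "commands": [
    [[-3.2,0,-3.2,0],[-3.6,0,-2.9,0],[-4,0,-2.4,0],[-4,0,-2,0],[0,0,0,0]]
  ]
}}

```text
t: 16.82
position: [0.5517, -0.0807, 0.0578]
tcp_rot: [-3.124, 0.013, 0.074]
force: [1.7, 1.4, -9.6]
finger_gap: 0.0314
```

Run:
```python
from h import *
plan([.5525,-.081,.0556],np.pi/2-.0085)
c=camera("scene");save(c,"i.png",(170,170,330,290),4.8)
```

```text
t 16.8167 pos [ 0.5517 -0.0807  0.0578] jaw -1.5796 tilt [-0.0474  0.0174] F [ 1.75  1.37 -9.63] gap 0.0314
turn -0.0003 shift mm [0.9 0.3 2.2]
```

View pics/i.png

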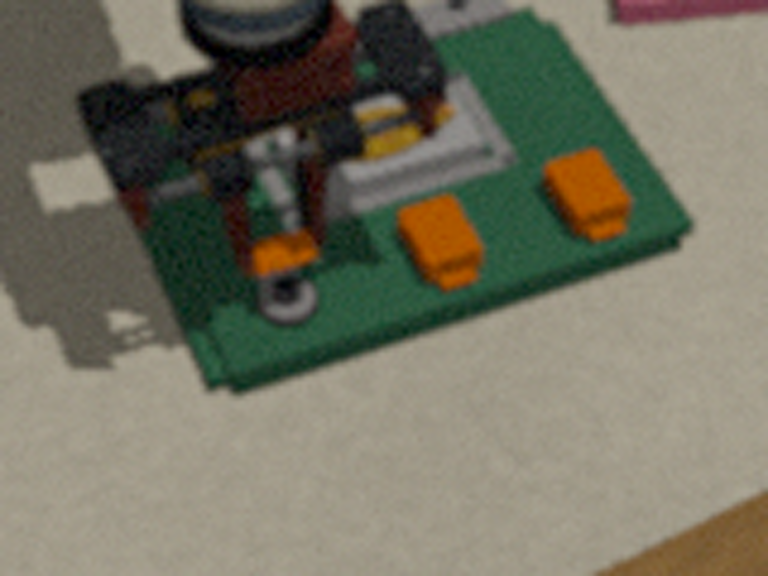

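The cap at (285,250) is open between the fingers with the bolt head showing below it, and the other two caps are shut. I'll go a touch further, relaxing the upward pull.

Call:
{"api": "send_rows", "payload": {
  "commands": [
    [[-3,0,1,0],[-2,0,0.5,0],[0,0,0,0],[0,0,0,0]]
  ]
}}

```text
t: 17.2
position: [0.5503, -0.0807, 0.0583]
tcp_rot: [-3.124, 0.014, 0.062]
force: [2.4, 1.1, -8.6]
finger_gap: 0.0319
```

Run:
```python
from h import *
plan([.5465,-.081,.0575],np.pi/2-.0085)
for n in("scene","wrist","top"):
    c=camera(n);P=cloud(c)
    f=cv2.cvtColor(c["frame"],cv2.COLOR_RGB2HSV).astype(int)
    m=(f[...,0]<18)&(f[...,1]>170)&(f[...,2]>80)&(abs(P[...,0]-.555)<.06)&(abs(P[...,1]+.081)<.018)&(P[...,2]>.024)&(P[...,2]<.1)
    p=P[m]
    if len(p)>20:
        d=p-np.median(p,0);p=p[np.abs(d).max(1)<.04];q=p.mean(0);nrm=np.linalg.svd(p-q)[2][2]
        print(n,len(p),q,"normal",nrm,np.percentile(p[:,2],[2,98]),np.percentile(p[:,0],[2,98]))
    for y in(.099,.009):
        m=(abs(P[...,0]-.565)<.015)&(abs(P[...,1]-y)<.01)
        if m.sum(): print(n,"cap",y,np.nanmedian(P[m][:,2]))
    m=(abs(P[...,2]-.033)<.005)&(abs(P[...,0]-.475)<.036)&(abs(P[...,1]-.01)<.066)
    if m.sum()>200: print(n,"die",m.sum(),cv2.minAreaRect((P[m][:,:2]*1000).astype(np.float32)))
    if n=="wrist": save(c,"j.png",s=1.5)
```

```text
t 17.2 pos [ 0.5503 -0.0807  0.0583] jaw -1.5802 tilt [-0.0396  0.017 ] F [ 2.45  1.1  -8.55] gap 0.0319
turn -0.0009 shift mm [-3.7  0.3  0.9]
scene 81 [ 0.56583064 -0.08267891  0.06635496] normal [ 0.81368388  0.01548141 -0.58110143] [0.04243102 0.07313403] [0.55220925 0.5770611 ]
scene cap 0.099 0.04227442686736903
scene cap 0.009 0.04312875982793127
scene die 290 ((477.3695068359375, 9.00741195678711), (110.78739166259766, 60.91093826293945), 87.66889190673828)
wrist 3074 [ 0.56187607 -0.08104339  0.0648799 ] normal [ 0.50177174 -0.0008976  -0.8649996 ] [0.04362929 0.07208851] [0.53543151 0.57699361]
wrist cap 0.009 0.042458812630694495
wrist die 969 ((483.839111328125, 58.56810760498047), (29.379459381103516, 64.19252014160156), 59.492740631103516)
top cap 0.099 0.04257590411811314
top cap 0.009 0.04495392578794277
top die 485 ((474.7840881347656, 23.09642219543457), (85.45623779296875, 55.1037712097168), 89.63255310058594)
```

View pics/j.png

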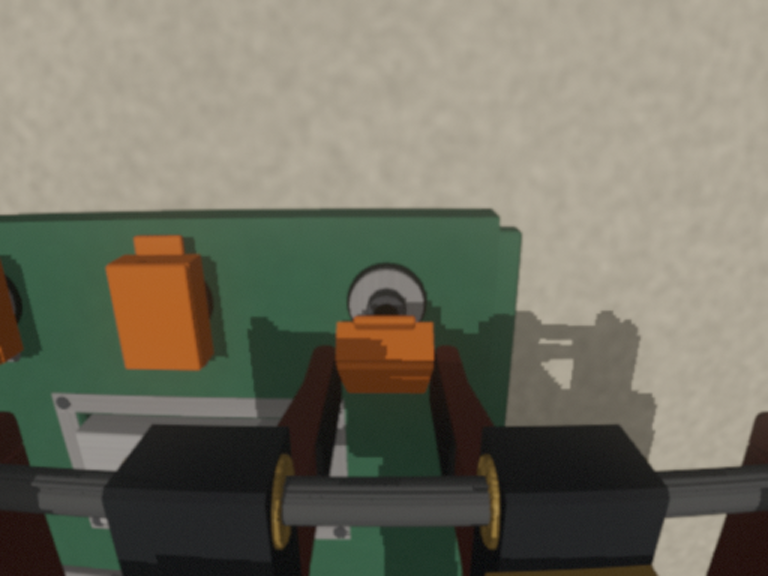

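```bash
cat > ang.py <<'E'
from h import *
from scipy.optimize import minimize
plan([.5465,-.081,.0575],np.pi/2-.0085)
def sd(p,x0,x1,z0,z1):
    d=np.maximum(np.abs(p-[(x0+x1)/2,(z0+z1)/2])-[(x1-x0)/2,(z1-z0)/2],-99)
    return np.hypot(*np.maximum(d,0).T)+np.minimum(d.max(1),0)
for n in("wrist","scene"):
    c=camera(n);P=cloud(c);f=cv2.cvtColor(c["frame"],cv2.COLOR_RGB2HSV).astype(int)
    m=(f[...,0]<18)&(f[...,1]>170)&(f[...,2]>60)&(abs(P[...,0]-.555)<.045)&(abs(P[...,1]+.081)<.014)&(P[...,2]>.03)&(P[...,2]<.1)
    p=P[m][:,[0,2]]*1000
    def cost(a,full=False):
        q=p-[540.3+a[1],28+a[2]];co,si=np.cos(a[0]),np.sin(a[0])
        q=np.c_[q[:,0]*co+q[:,1]*si,-q[:,0]*si+q[:,1]*co]
        e=np.abs(np.minimum(sd(q,2,46,-3,14),sd(q,46,54,-2,1)))
        return np.minimum(e,5).mean()+.02*np.hypot(a[1],a[2])
    th=np.arange(.1,1.65,.05);k=[cost([t,0,0]) for t in th];r=minimize(cost,[th[np.argmin(k)],0,0],method="Nelder-Mead")
    print(n,len(p),"grid",round(th[np.argmin(k)],2),min(k),"fit",np.round(r.x,3),round(r.fun,2))
E
python3 ang.py
```

```text
t 17.35 pos [ 0.5504 -0.0807  0.0582] jaw -1.5802 tilt [-0.0396  0.017 ] F [ 3.21  0.15 -7.51] gap 0.0317
turn -0.0009 shift mm [-3.8  0.3  0.9]
wrist 2759 grid 0.85 0.5071247780067955 fit [0.847 0.    0.   ] 0.5
scene 65 grid 0.9 1.5280191321858685 fit [0.894 0.    0.   ] 1.52
```

The fit gives 0.85 to 0.89 rad, which is too close to the 0.8 limit, so I'll swing it further.

Call:
{"api": "send_rows", "payload": {
  "commands": [
    [[-6,0,-1.5,0],[-6,0,-1,0],[-4,0,0,0],[0,0,0,0]]
  ]
}}

```text
t: 17.78
position: [0.5359, -0.0807, 0.0626]
tcp_rot: [-3.125, 0.015, 0.053]
force: [3.7, 0.8, -11.2]
finger_gap: 0.031
```

```bash
python3 ang.py
```

```text
t 17.7833 pos [ 0.5359 -0.0807  0.0626] jaw -1.5805 tilt [-0.034   0.0167] F [  3.71   0.75 -11.22] gap 0.031
turn -0.0012 shift mm [10.7  0.3  4.8]
wrist 1807 grid 1.15 0.6351744703006933 fit [1.165 0.332 0.471] 0.49
scene 68 grid 1.2 1.5929609711889872 fit [1.193 0.    0.   ] 1.59
```

Call:
{"api": "send_rows", "payload": {
  "commands": [
    [[0,0,3,0],[0,0,0,0],[0,0,0,0],[0,0,0,0],[0,0,0,0],[0,0,0,0],[0,0,0,0]]
  ]
}}

```text
t: 18.47
position: [0.5379, -0.0807, 0.0618]
tcp_rot: [-3.125, 0.015, 0.05]
force: [2.3, 1.1, 1.3]
finger_gap: 0.0311
```

```bash
python3 ang.py
python3 - <<'E'
from h import *
c=camera("scene");save(c,"k.png",(170,150,330,270),4.8);P=cloud(c)
for x,y in((.565,.099),(.565,.009),(.475,.03),(.475,.055)):
    m=(abs(P[...,0]-x)<.012)&(abs(P[...,1]-y)<.008);print(x,y,np.nanmedian(P[m][:,2]))
print(bot.sense()["joint_velocities"])
E
```

```text
t 18.4667 pos [ 0.5379 -0.0807  0.0618] jaw -1.5806 tilt [-0.0317  0.0165] F [2.25 1.13 1.31] gap 0.0311
turn -0.0013 shift mm [8.8 0.3 4. ]
wrist 1851 grid 1.1 0.5552306023107433 fit [1.107 0.131 0.304] 0.5
scene 67 grid 1.15 1.5282609503814597 fit [ 1.17 -0.    0.  ] 1.48
0.565 0.099 0.04228711656089226
0.565 0.009 0.04424661957525458
0.475 0.03 0.03628988008817429
0.475 0.055 0.03321221073508406
[ 0.00071543  0.00103939  0.00095091 -0.00031613  0.00095356 -0.00133608]
```

View pics/k.png

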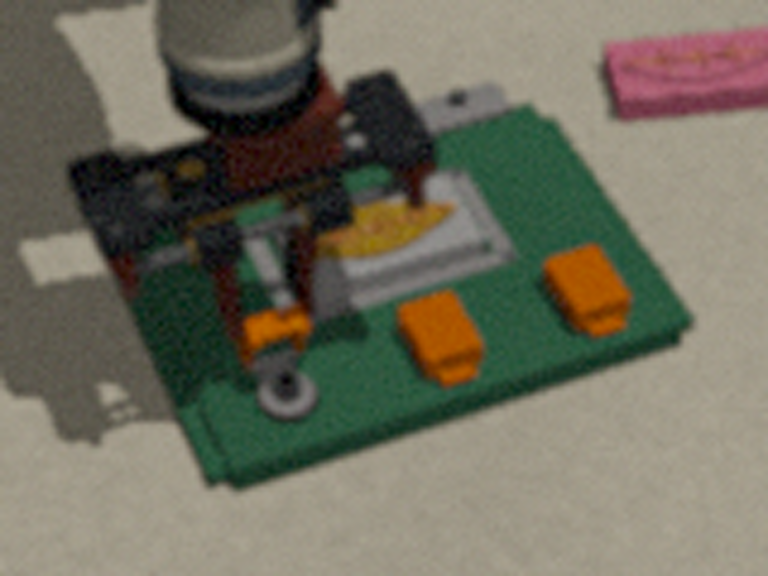

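The picture shows the loose bolt bare at (287,387), with its cap held open between the fingers at (278,330). The other caps at (440,335) and (587,285) are shut, and the die is in its pocket at (385,235). Everything is at rest, so I'm handing in.

```bash
python3 -c "
from bench import sign_off
print(sign_off())"
```

```text
the job is handed in; nothing more can be done
None
```

The job is handed in, at about 18.6 s of the 61 s allowed: the die is seated and let go, and the loose bolt's cap is held open. No verdict was reported.

- **Die:** After release, a wrist-camera fit put its centre at (475.3, 9.9) mm, against about (475.0, 10.2) mm for the pocket. It lay level, square within 0.01 rad, with its top at the height it should have when seated. In the last view it was still in place and clear of the fingers. The hand partly hid it by then, so I did not repeat the full fit.
- **Taps:** I went left, middle, right. The left and middle caps did not give, at about 30 N and 27 N, harder than the light tap intended but under the 40 N limit. The right one sank about 4 mm at 2–4 N, so the rightmost bolt is the loose one.
- **Cap:** The first lift slipped in the pads and reached only about 0.85 rad, so I swung it further. The last fits gave 1.11 rad (wrist camera) and 1.17 rad (scene camera). The fingers were gripping at 31 mm, the arm was still, and the wrist force was under 3 N.
- **Other caps:** Both look shut. One scene-camera height for the middle cap read 44 mm instead of 42 mm; I put that down to depth noise, as the picture shows it shut.
- **Bystanders:** I never went near the petal die, hammer or spool, and made no separate final measurement of them.

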